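Ready the downdraft dust box for carving

ROBOT

A 6-joint arm with a two-finger parallel gripper is mounted at the origin on the work surface. World frame = base frame: x ahead of the robot, y to its left, z up, the work surface at z = 0. Lengths are in m, angles in rad, forces in N, time in s.
With the tool pointing down it reaches from about 0.35 to 0.725 m from the base axis. Payload 4.3 kg.
Tool frame: the origin (TCP) lies midway between the tips of the shut fingers; the grasp point (between the pads) lies robot.grip_point_offset behind it (robot.grip_point_offset is the distance from the TCP to the grasp point, in m); z points along the fingers, y is the line along which they close (so a half turn about z gives the same grasp; the last joint's range is limited). The gripper opens to 85 mm and grips with 20 to 120 N. Pads are 22 mm wide; open, the fingers measure 114 mm over their backs; the gripper's body (76 mm by 85 mm) begins 54 mm behind the grasp point. The pads swing forward as they close: fully open they stand 13 mm farther back than shut.
Start: joints at [1.136, 0.377, 0.081, 1.274, 0, 1.46], TCP at [0.184, 0.545, 0.231] pointing down, gripper open.
Joint ranges: [-2.72, 2.72], [-0.84, 1.66], [-1.02, 1.22], [-1.77, 2.12], [-1.37, 1.28], [-3.14, 3.14]. Speed limits (rad/s): [2.57, 2.57, 3.14, 3.14, 3.14, 3.14].

INTERFACE

Orientations are given as a rotation vector (axis times angle).
In Python, from rig import robot, grab_frame, camera_params gives the robot as it stands. The module is installed in compiled form; this text tells all that it offers.
- The arm moves only by the tool move_arm, never from a script. Its argument "series" is a list of rows, each a list of 4 numbers: the shift along the tool's x, y, z as a fraction of full scale, then the turn about the tool's z as a fraction of full scale. A call has 1 to 12 rows; each row shifts and turns the commanded pose from where the row before left it, along the tool's axes as they then stand; what a row does not reach is not made up. Full scale, the value 1, is 0.2 m for a shift and pi rad for a turn. A row lasts 1/10 s, in which the tool goes at most 50 mm and 8.59 degrees, less where a joint would pass 70% of its speed; a pose out of reach is approached as far as the arm can. A call with a number of a shift or a turn outside -1 to 1 is refused whole. A call with a gripper value outside its range is refused whole. "jaw" is the closure, from -1 (fully open) to 1 (shut), set as the call begins (left out, the last holds). The fingers move at their own pace and stop on an object; "force" is the grip in N (left out, the last holds). Time passes only in rows, so rows that do not move let the fingers close. It gives the time, the measured TCP pose, the force, the opening and the grip force at its end, in the units of the state.
- robot.sense(): the state, without advancing time (a new reading comes with each control period).
- grab_frame(name): name is "scene" or "top" or "wrist"; returns the picture (420x560x3 uint8, blue, green, red); there is no depth.
- camera_params(name): a dict with "fx", "fy", "cx", "cy" (pixels), "dist_coeffs" ([k1, k2, p1, p2, k3] as OpenCV has them; the pictures are not rectified), "R" (3x3) and "t" (3): a world point X has camera coordinates R X + t. Camera axes: x right, y down, z forward; pixel columns grow to the right and rows downward; lengths in m; the calibration is good to about 2 mm. A picture is of the moment at which its call begins: read the wrist's pose just before it. camera_params takes no time and is no camera call; for the wrist camera it gives the pose at the moment of the call.
- robot.finish_job(): hands the job in; it is judged then, once.
The state is a dict: "t": time; "qpos": joint angles; "joint_velocities": joint speeds; "tau": joint torques, N m; "tcp_pos": TCP position; "tool_rot": TCP orientation; "ft_force": force on the tool from outside, world axes, zero at the start; "wrist_torque": the same for the moment, N m; "gripper_width": finger opening in m; "finger_force": force on a finger pad.
Only numpy, scipy, OpenCV 4.12 (cv2) and the standard library are available. Lean on these libraries where they do the work, as an engineer would, in place of code of your own. Each camera call takes 0.05 s, during which the arm holds its last target. There are 200 camera calls.

TASK

Get the dust box on the bench ready for carving: with a fingertip push its shutter by the lip, gently, all the way to the open stop, and only then push the speed lever from off through its clicks into the third one, never past it, and leave it seated there. Push only, do not squeeze either of them; take the hand away at the end, and leave every loose thing on the box and the bench where it is.

Things in the scene. Friction and masses are not known exactly. Their poses are not given: they have to be found in the camera images.
- dust_box: Fixed downdraft dust box: grey steel case 240 mm deep (x) by 300 wide (y), flat top 110 above the bench; origin under its middle, at bench height. Its front (drawer handle) looks to own -x, own +y is left seen from the front; turned up to 0.4 rad. Top, front row: shutter over a barred grille, between 7 mm high rails along y at own x = -3 and -107. Rear row: speed lever in a slot on a metal panel.
- shutter (a joint): Travel of the shutter towards the box's own +y: 0 = shut over the grille, 0.095 m = open stop. Starts between 0 and 0.025. Plain sliding friction of about 2 N; it stays where it is left. Fully open: within 5 mm of the stop.
- shutter_lip (a point): Top middle of the shutter's upright steel finger lip, 4 mm thick (own y; rolled top 6.4), 44 wide (own x), at the left (+y) edge of the 100 x 96 mm shutter plate. This point is 142 mm above the bench, the plate at the lip's foot 114. Pushed from its right (-y) side, finger over the plate; lip at own (-55, -20) mm when shut, (-55, 75) at the open stop. Turns with the box.
- speed_lever (a joint): Lever travel towards the box's own -y (to the right seen from the front): 0 = off, its end stop and start; seats every 14 mm: 0.014, 0.028, 0.042 (third click), 0.056, 0.070 m. A sprung ball holds it in each seat: 4 to 5 N breaks it out, less towards the half-way ridge, then it jumps by itself into the next seat. Seated in the third: 0.042 within 3.5 mm; beyond 0.049 it is past.
- lever_top (a point): Top middle of the lever's black grip, 22 mm (own x) by 11 (own y, along its travel) by 26 high on a thin stem; top 148 above the bench, grip's underside 122, panel below 114. Panel 62 x 130 mm about own (62, 0), slot along y, a pair of dark ticks at each seat, the longer pair at off. Off: own (62, 35) mm, third click: (62, -7). Pushed from its left (+y) side. Turns with the box.
- bur_stand: bystander, loose: wooden block 50 x 36 x 26 mm with six thin burs standing to 55 mm, on top of the box, rear right, by the panel; origin under its middle.
- shell_small: bystander, loose: white carved shell, dome 36 mm across, 13 mm high, on top of the box, front left beyond the shutter's rails; origin under its middle.
- wood_ring: bystander, loose: wooden ring 42 mm across, 10 mm high, lying on top of the box, rear left; origin under its middle.
- pliers: bystander, loose: pliers 140 mm long, 16 mm high, on the bench left of the box; origin under the pivot.
- shell_large: bystander, loose: white carved shell, dome 57 mm across, 21 mm high, on the bench, farther out right of the box; origin under its middle.
- ring_clamp: bystander, loose: dark wooden carving clamp 75 x 55 x 46 mm, on the bench right of the box; origin under its middle.
- glue_bottle: bystander, loose: small white bottle 32 mm across, 85 mm high, on the bench right of the box towards its rear; origin under its middle.
- dust_brush: bystander, loose: hand brush 150 mm long, lying on the bench left of the box, beyond the pliers; origin on its underside.

How it is judged:
On the way, in this order (a step that is already met when the one before it is completed fails the run):
1. the shutter is pushed fully open while the lever is still at off (value of joint shutter above 0.09 m and value of joint speed_lever below 0.006 m), for 0.1 s.
2. the lever passes the first click's seat (value of joint speed_lever above 0.0115 m), for 0.02 s.
3. the lever passes the second click's seat (value of joint speed_lever above 0.0255 m), for 0.02 s.
4. the lever sits at rest in the third click (value of joint speed_lever between 0.0385 and 0.0455 m and velocity of joint speed_lever between -0.004 and 0.004 m/s), for 0.2 s.
At the end, for the whole second after the job is handed in: Shutter within 5 mm of its open stop (joint above 0.090 m); speed lever at rest within 3.5 mm of the third click (0.042 m); every loose thing within 20 mm of where it started (all of step 4 and value of joint shutter above 0.09 m and distance of each of bur_stand, shell_small, wood_ring, pliers, shell_large, ring_clamp, glue_bottle, dust_brush from where it was at the start of the episode below 0.02 m); the robot touches nothing.
It fails at once if the speed lever goes past the third click (beyond the ridge at 0.049 m) (value of joint speed_lever above 0.049 m).
It fails at once if the lever or the shutter is squeezed or forced (over 35 N) (contact force between the fingers and speed_lever above 35 N or contact force between the fingers and shutter above 35 N).
It fails at once if a loose thing is lifted, carried or knocked (moved over 20 mm) (distance of any of bur_stand, shell_small, wood_ring, pliers, shell_large, ring_clamp, glue_bottle, dust_brush from where it was at the start of the episode above 0.02 m).
It also fails if it takes over 58 s, if anything falls off the work surface, if the arm or the gripper's body presses on something with over 40 N, if the wrist force passes 120 N, or if a joint passes its speed limit or range.

## Working session

There is one attempt and no reset: what is moved stays moved. The work goes in short steps, Python scripts to look and compute and a tool call to move; the robot and the scene stay as the last step left them, time stands still between calls to the robot, and variables do not carry over. Pictures are saved under pics/ and viewed, at most 10 in all, crops included, and the job is handed in when it is done.

Besides the shell and the picture viewer there is one more tool, called after ">>>" as a command line: name --pt "numbers of a row" for each row, then --argument value for the rest. move_arm: Moves the arm, as the interface text tells. Its arguments: {"type":"object","properties":{"series":{"type":"array","items":{"type":"array","items":{"type":"number","minimum":-1,"maximum":1}}},"jaw":{"type":"number"},"force":{"type":"number"}},"required":["series"]}

```bash
mkdir -p pics; python3 - <<'E'
from rig import robot, grab_frame, camera_params
import cv2,numpy as np
for n in ("scene","top"):
    f=grab_frame(n); cv2.imwrite(f"pics/{n}.png",f)
    p=camera_params(n); print(n,p)
s=robot.sense(); print(s, robot.grip_point_offset)
E
```

```text
scene {'fx': 413.4269120629856, 'fy': 413.4269120629856, 'cx': 276.04712214191596, 'cy': 212.79452897847383, 'dist_coeffs': array([-0.02431337,  0.        ,  0.        ,  0.        ,  0.        ]), 'R': array([[ 0.55025316,  0.8349885 , -0.00395836],
       [ 0.48813647, -0.32551835, -0.80979046],
       [-0.67745424,  0.44365754, -0.58670584]]), 't': array([-0.36107761, -0.18258858,  1.40289563])}
top {'fx': 453.22575559988115, 'fy': 453.22575559988115, 'cx': 278.88841506111174, 'cy': 214.9376969659635, 'dist_coeffs': array([0.0030397, 0.       , 0.       , 0.       , 0.       ]), 'R': array([[-8.15510726e-03, -9.99966654e-01, -4.29706647e-04],
       [-9.99171856e-01,  8.16575461e-03, -3.98613015e-02],
       [ 3.98634812e-02,  1.04277598e-04, -9.99205130e-01]]), 't': array([0.01353661, 0.60725771, 1.25258604])}
{'t': 0.1, 'qpos': array([1.13565580e+00, 3.78007913e-01, 7.97659071e-02, 1.27440160e+00,
       3.65986551e-05, 1.46054404e+00]), 'joint_velocities': array([ 6.80858475e-04, -3.79991570e-05,  2.82651202e-03,  5.32070278e-04,
        2.91250692e-03, -1.73192230e-03]), 'tau': array([ 3.12006141e-04, -4.64694965e+01,  2.70582980e+01,  1.20676504e-02,
       -2.36759270e-04, -1.91110999e-06]), 'tcp_pos': array([0.18325052, 0.54439934, 0.23044657]), 'tool_rot': array([-5.08005449e-01, -3.09970643e+00,  2.77851845e-03]), 'ft_force': array([-0.40492018, -1.21337876,  0.30074974]), 'wrist_torque': array([ 0.02624011, -0.03377055, -0.060189  ]), 'finger_force': 0.0, 'gripper_width': 0.08570335826794363} 0.0187
```

View pics/top.png

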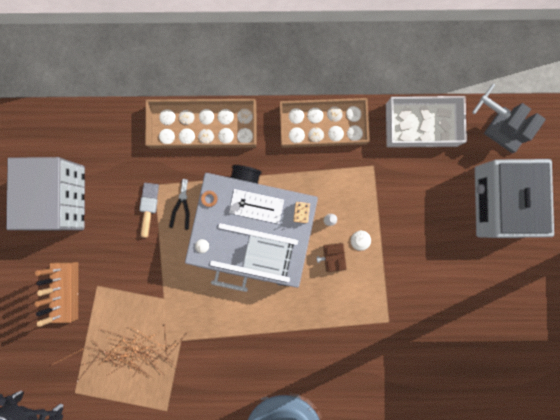

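View pics/scene.png

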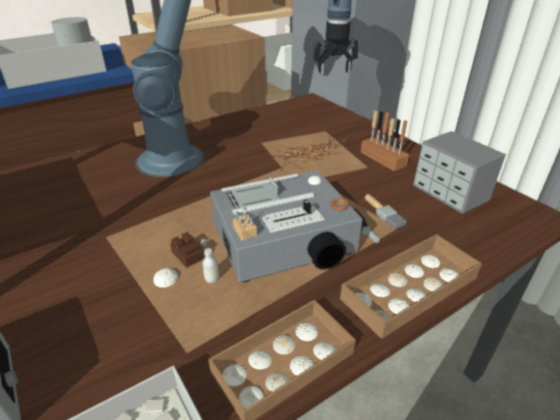

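The top view shows the box with corners at about (205,174), (317,193), (299,286) and (187,266). The lever is near (237,206) and the shutter spans about (245–292, 235–275). I'll enlarge both views.

```bash
python3 - <<'E'
import cv2
f=cv2.imread("pics/top.png")[165:300,170:330]
cv2.imwrite("pics/c1.png",cv2.resize(f,None,fx=4.4,fy=4.4,interpolation=cv2.INTER_CUBIC)[:594,:])
f=cv2.imread("pics/scene.png")[165:285,205:365]
cv2.imwrite("pics/c2.png",cv2.resize(f,None,fx=5,fy=5,interpolation=cv2.INTER_CUBIC))
E
```

```text
(no output)
```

View pics/c1.png

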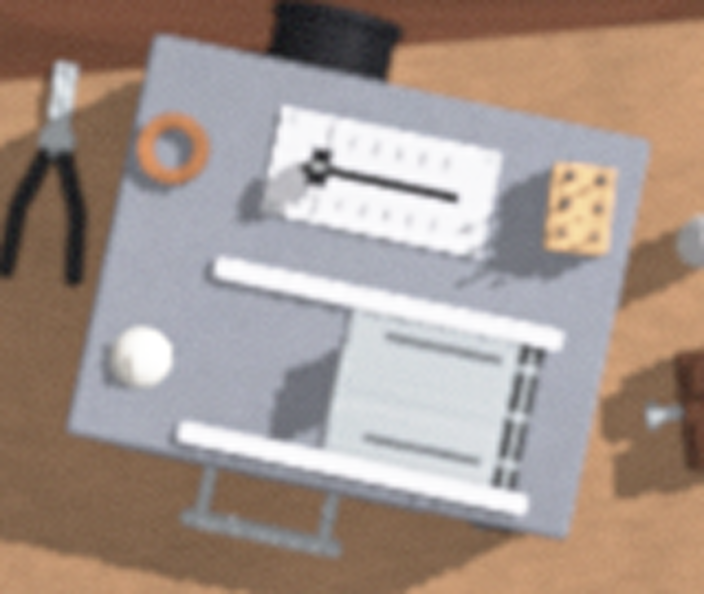

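View pics/c2.png

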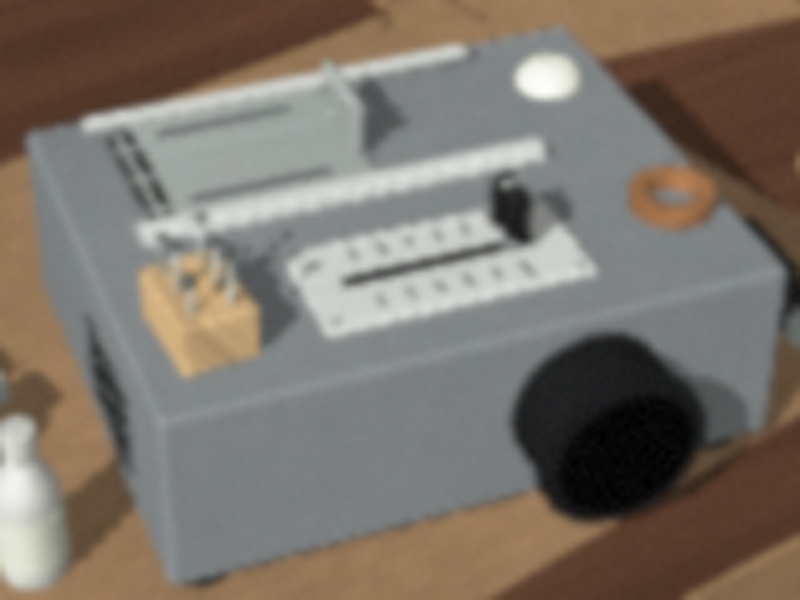

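The crop shows the box corners at (155,36), (650,142), (568,537) and (70,432), the lever grip at (319,163), and the shutter's left (lip) edge from (350,310) to (327,450). I'll fit the box pose from these.

```bash
cat > h.py <<'E'
import numpy as np, cv2
from rig import camera_params
def ray(n,uv,z,p=None):
    p=p or camera_params(n)
    K=np.array([[p['fx'],0,p['cx']],[0,p['fy'],p['cy']],[0,0,1]])
    x=cv2.undistortPoints(np.float64(uv).reshape(-1,1,2),K,p['dist_coeffs']).reshape(-1,2)
    d=np.c_[x,np.ones(len(x))]@p['R']; c=-p['R'].T@p['t']
    return c+d*((z-c[2])/d[:,2])[:,None]
def fit(own,w):  # 2D rigid
    a=own.mean(0);b=w.mean(0);H=(own-a).T@(w-b)
    th=np.arctan2(H[0,1]-H[1,0],H[0,0]+H[1,1]);R=np.array([[np.cos(th),-np.sin(th)],[np.sin(th),np.cos(th)]])
    return th,b-R@a,R
E
python3 - <<'E'
from h import *
c=lambda L,s,o:(np.float64(L)+.5)/s-.5+o
own=np.array([[.12,.15],[.12,-.15],[-.12,-.15],[-.12,.15]])
T=lambda L:c(L,4.4,np.array([170,165])); S=lambda L:c(L,5,np.array([205,165]))
w=ray("top",T([[155,36],[650,142],[568,537],[70,432]]),.11)[:,:2]
th,o,R=fit(own,w); print("top",th,o,"res mm",((own@R.T+o-w)*1e3).round(1).tolist())
# scene corners: far-left(front right) , front left, rear left, rear right
w2=ray("scene",S([[785,270],[165,415],[28,135],[562,30]]),.11)[:,:2]
th2,o2,R2=fit(own,w2); print("scene",th2,o2,"res",((own@R2.T+o2-w2)*1e3).round(1).tolist())
inv=lambda n,p,z:((ray(n,p,z)[:,:2]-o)@R*1e3).round(1).tolist()
print("lever top",inv("top",T([[319,163]]),.148),"scene",inv("scene",S([[512,178]]),.148))
print("plate left z114",inv("top",T([[350,310],[327,450]]),.114),"z142",inv("top",T([[350,310],[327,450]]),.142))
print("lip scene z142",inv("scene",S([[328,66],[362,110]]),.142))
print("shell, ring",inv("top",T([[140,356]]),.116),inv("top",T([[173,149]]),.115), "bur",inv("top",T([[582,208]]),.136))
E
```

```text
top -0.2160503950415232 [0.56631225 0.07907842] res mm [[1.7, 0.9], [2.2, -2.2], [-2.5, -1.1], [-1.4, 2.4]]
scene -0.22280903034934765 [0.56662778 0.07770372] res [[2.6, 1.7], [4.5, -6.4], [-3.6, -0.6], [-3.5, 5.3]]
lever top [[63.4, 35.3]] scene [[56.6, 36.1]]
plate left z114 [[-15.0, 2.9], [-97.1, -1.0]] z142 [[-14.5, 1.1], [-94.6, -2.7]]
lip scene z142 [[-74.8, -4.0], [-30.5, -3.0]]
shell, ring [[-66.2, 116.5]] [[55.5, 123.5]] bur [[69.8, -116.2]]
```

```bash
cat >> h.py <<'E'
from rig import robot
from scipy.spatial.transform import Rotation as Ro
O=np.array([.5665,.0785]);TH=-.217
c_,s_=np.cos(TH),np.sin(TH);RB=np.array([[c_,-s_],[s_,c_]])
def plan(x,y,z):
    s=robot.sense();R=Ro.from_rotvec(s['tool_rot']).as_matrix()
    d=np.r_[O+RB@np.array([x,y])/1e3,z/1e3]-s['tcp_pos']
    yaw=np.pi/2+TH-np.arctan2(R[1,1],R[0,1])
    own=RB.T@(s['tcp_pos'][:2]-O)*1e3
    print("own",own.round(1),"z",(s['tcp_pos'][2]*1e3).round(1),"tool shift frac",(R.T@d/.2).round(4),"turn frac",round(-yaw/np.pi,4),"F own",(RB.T@s['ft_force'][:2]).round(1),s['ft_force'][2].round(1),"t",s['t'])
E
python3 -c "
from h import *
plan(-55,-38,231)"
```

```text
own [-474.6  372.5] z 230.4 tool shift frac [-2.3066 -1.8145  0.    ] turn frac -0.0343 F own [-0.1 -1.3] 0.3 t 0.1
```

>>> move_arm --pt "0 0 0 -0.0355" --pt "0 0 0 0" --jaw 1 --force 60

```text
t: 0.3
tcp_pos: [0.1834, 0.5446, 0.2308]
tool_rot: [-0.335, -3.123, 0.002]
ft_force: [-0.2, -0.6, -1.0]
gripper_width: 0.0592
finger_force: 0.0
```

```bash
python3 -c "
from h import *
plan(-55,-38,231)"
```

```text
own [-474.5  372.7] z 230.8 tool shift frac [-2.0902e+00 -2.0609e+00  7.0000e-04] turn frac 0.0011 F own [-0.  -0.6] -1.0 t 0.3
```

>>> move_arm --pt "-0.06 -0.06 0 0" --pt "-0.12 -0.12 0 0" --pt "-0.14 -0.14 0 0" --pt "-0.14 -0.14 0 0" --pt "-0.14 -0.14 0 0" --pt "-0.14 -0.14 0 0" --pt "-0.14 -0.14 0 0" --pt "-0.14 -0.14 0 0" --pt "-0.14 -0.14 0 0" --pt "-0.14 -0.14 0 0" --pt "-0.14 -0.14 0 0" --pt "-0.14 -0.14 0 0"

```text
t: 1.5
tcp_pos: [0.426, 0.1677, 0.2313]
tool_rot: [0.338, 3.123, 0.0]
ft_force: [1.4, 0.5, 0.2]
gripper_width: 0.0005
finger_force: 0.0
```

>>> move_arm --pt "-0.14 -0.14 0 0" --pt "-0.14 -0.14 0 0" --pt "-0.14 -0.14 0 0" --pt "-0.06 -0.05 0 0" --pt "0 0 0 0" --pt "0 0 0 0"

```text
t: 2.1
tcp_pos: [0.4988, 0.0576, 0.231]
tool_rot: [-0.336, -3.122, -0.001]
ft_force: [-0.2, -0.7, -0.8]
gripper_width: -0.0002
finger_force: 0.0
```

```bash
python3 -c "
from h import *
from rig import grab_frame
plan(-55,-38,200)
import cv2
p=camera_params('wrist');f=grab_frame('wrist')
cv2.imwrite('pics/w1.png',f)
K=np.array([[p['fx'],0,p['cx']],[0,p['fy'],p['cy']],[0,0,1.]])
for n,q in dict(lever=(62,35,148),lip_m1=(-55,-1,142),lipend1=(-33,-1,142),lipend2=(-77,-1,142),panelA=(93,65,114),panelB=(31,65,114),panelC=(31,-65,114),cornRL=(120,150,110),cornFR=(-120,-150,110)).items():
    X=np.r_[O+RB@np.array(q[:2])/1e3,q[2]/1e3]
    print(n,cv2.projectPoints(X[None],cv2.Rodrigues(p['R'])[0],p['t'],K,p['dist_coeffs'])[0].ravel().round(0))
"
```

```text
own [-61.6 -35. ] z 231.0 tool shift frac [-0.0333 -0.015   0.1551] turn frac 0.0009 F own [-0.1 -0.7] -0.8 t 2.1
lever [361. 351.]
lip_m1 [326. 223.]
lipend1 [324. 249.]
lipend2 [327. 195.]
panelA [380. 351.]
panelB [387. 298.]
panelC [249. 298.]
cornRL [455. 367.]
cornFR [140. 133.]
```

View pics/w1.png

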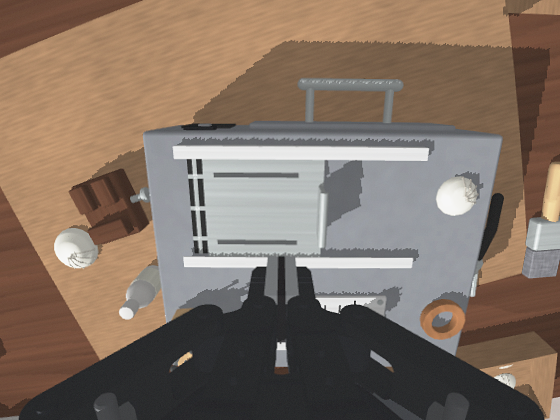

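The wrist view puts the lip at u≈323, v 194–248, so the lip is at own y of about −3.5 and in line with my fit (predicted 326, 195–249). Descending behind it.

>>> move_arm --pt "-0.03 -0.015 0.1 0" --pt "0 0 0.12 0" --pt "0 0 0.12 0" --pt "0 0 0.1 0" --pt "0 0 0.05 0" --pt "0 0 0.03 0" --pt "0 0 0 0" --pt "0 0 0 0"

```text
t: 2.95
tcp_pos: [0.5052, 0.0531, 0.1282]
tool_rot: [0.334, 3.122, 0.0]
ft_force: [0.2, 0.3, 0.1]
gripper_width: -0.0002
finger_force: 0.0
```

```bash
python3 -c "
from h import *
plan(-55,-24,126)"
```

```text
own [-54.4 -38. ] z 128.2 tool shift frac [0.0026 0.0698 0.011 ] turn frac 0.0013 F own [0.1 0.3] 0.1 t 2.95
```

>>> move_arm --pt "0 0.02 0 0" --pt "0 0.02 0 0" --pt "0 0.02 0 0" --pt "0 0.015 0 0" --pt "0 0.015 0 0" --pt "0 0.015 0 0" --pt "0 0.015 0 0" --pt "0 0.015 0 0" --pt "0 0.015 0 0" --pt "0 0.015 0 0" --pt "0 0.015 0 0"

```text
t: 4.05
tcp_pos: [0.5124, 0.0882, 0.1273]
tool_rot: [0.335, 3.124, -0.0]
ft_force: [-1.0, -1.7, 0.7]
gripper_width: -0.0002
finger_force: 1.1
```

```bash
python3 -c "
from h import *
plan(-55,50,126)"
```

```text
own [-54.9  -2.2] z 127.3 tool shift frac [-0.0006  0.261   0.0066] turn frac 0.0011 F own [-0.6 -1.8] 0.7 t 4.05
```

>>> move_arm --pt "0 0.02 0 0" --pt "0 0.02 0 0" --pt "0 0.02 0 0" --pt "0 0.02 0 0" --pt "0 0.02 0 0" --pt "0 0.02 0 0" --pt "0 0.02 0 0" --pt "0 0.02 0 0" --pt "0 0.02 0 0" --pt "0 0.02 0 0" --pt "0 0.02 0 0" --pt "0 0 0 0"

```text
t: 5.25
tcp_pos: [0.5215, 0.1319, 0.1273]
tool_rot: [-0.333, -3.123, -0.002]
ft_force: [-0.6, -0.7, -0.2]
gripper_width: 0.0003
finger_force: 0.0
```

>>> move_arm --pt "0 0.01 0 0" --pt "0 0.01 0 0" --pt "0 0.005 0 0" --pt "0 0 0 0"

```text
t: 5.65
tcp_pos: [0.5223, 0.1361, 0.1272]
tool_rot: [-0.334, -3.123, -0.0]
ft_force: [-0.2, -1.0, 0.8]
gripper_width: 0.0004
finger_force: 0.7
```

```bash
python3 -c "
from h import *
plan(-55,58,126)"
```

```text
own [-55.5  46.8] z 127.2 tool shift frac [-0.003   0.0562  0.006 ] turn frac 0.0012 F own [-0. -1.] 0.8 t 5.65
```

>>> move_arm --pt "0 0.01 0 0" --pt "0 0.01 0 0" --pt "0 0.01 0 0" --pt "0 0.005 0 0" --pt "0 0 0 0"

```text
t: 6.15
tcp_pos: [0.5239, 0.1431, 0.1272]
tool_rot: [-0.334, -3.123, -0.001]
ft_force: [-0.8, -1.3, 0.4]
gripper_width: -0.0003
finger_force: 0.6
```

>>> move_arm --pt "0 0.005 0 0" --pt "0 0.005 0 0" --pt "0 0 0 0"

```text
t: 6.45
tcp_pos: [0.5243, 0.1449, 0.1272]
tool_rot: [-0.334, -3.123, -0.0]
ft_force: [-1.3, -0.8, 0.3]
gripper_width: -0.0003
finger_force: 0.8
```

>>> move_arm --pt "0 0.005 0 0" --pt "0 0.005 0 0" --pt "0 0 0 0"

```text
t: 6.75
tcp_pos: [0.5248, 0.1468, 0.1272]
tool_rot: [-0.334, -3.123, -0.0]
ft_force: [-1.7, -1.2, 0.6]
gripper_width: 0.0001
finger_force: 0.8
```

```bash
python3 -c "
from h import *
plan(-55,58,126)
from rig import grab_frame
f=grab_frame('top')[165:300,170:330]
cv2.imwrite('pics/c3.png',cv2.resize(f,None,fx=4.4,fy=4.4,interpolation=cv2.INTER_CUBIC))"
```

```text
own [-55.4  57.7] z 127.2 tool shift frac [-0.002   0.0013  0.0061] turn frac 0.0012 F own [-1.4 -1.6] 0.6 t 6.75
```

>>> move_arm --pt "0 0.005 0 0" --pt "0 0.005 0 0" --pt "0 0 0 0"

```text
t: 7.1
tcp_pos: [0.525, 0.1476, 0.1272]
tool_rot: [-0.335, -3.123, 0.004]
ft_force: [-1.5, -4.9, 1.2]
gripper_width: 0.0002
finger_force: 2.8
```

>>> move_arm --pt "0 0.005 0 0" --pt "0 0.005 0 0" --pt "0 0 0 0"

```text
t: 7.4
tcp_pos: [0.5251, 0.1478, 0.1272]
tool_rot: [-0.337, -3.123, 0.01]
ft_force: [-4.7, -10.4, 2.7]
gripper_width: -0.0003
finger_force: 5.3
```

The force rose to 11 N with the motion stalled at own y = 58.7, where the stop is expected. Backing off and lifting.

>>> move_arm --pt "0 -0.02 0 0" --pt "0 -0.04 0 0" --pt "0 0 -0.1 0" --pt "0 0 -0.15 0" --pt "0 0 -0.05 0" --pt "0 0 0 0" --pt "0 0 0 0"

```text
t: 8.1
tcp_pos: [0.5233, 0.1389, 0.1867]
tool_rot: [0.334, 3.124, 0.001]
ft_force: [-0.5, -0.6, -1.3]
gripper_width: 0.0001
finger_force: 0.0
```

```bash
python3 -c "
from h import *
plan(62,72,187)"
```

```text
own [-55.2  49.7] z 186.7 tool shift frac [-0.5865  0.1092 -0.0016] turn frac 0.0012 F own [-0.4 -0.7] -1.3 t 8.1
```

>>> move_arm --pt "-0.06 0.01 0 0" --pt "-0.1 0.02 0 0" --pt "-0.12 0.02 0 0" --pt "-0.12 0.02 0 0" --pt "-0.1 0.02 0 0" --pt "-0.06 0.02 0 0" --pt "-0.025 0 0 0" --pt "0 0 0 0" --pt "0 0 0 0"

```text
t: 9.0
tcp_pos: [0.6413, 0.1356, 0.1865]
tool_rot: [-0.334, -3.122, 0.0]
ft_force: [-0.1, 0.7, 0.3]
gripper_width: -0.0002
finger_force: 0.0
```

```bash
python3 -c "
from h import *
plan(62,72,127)
from rig import grab_frame
f=grab_frame('top')[165:300,170:330]
f=cv2.resize(f,None,fx=3,fy=3,interpolation=cv2.INTER_CUBIC)
g=grab_frame('scene')[120:255,205:365]
g=cv2.resize(g,None,fx=2,fy=3)
cv2.imwrite('pics/c4.png',np.hstack([f,cv2.resize(grab_frame('scene')[120:255,230:340],None,fx=2.9,fy=3)[:405,:]]))"
```

```text
own [60.8 71.8] z 186.5 tool shift frac [-0.0067  0.0009  0.2975] turn frac 0.0012 F own [-0.2  0.7] 0.3 t 9.0
```

View pics/c4.png

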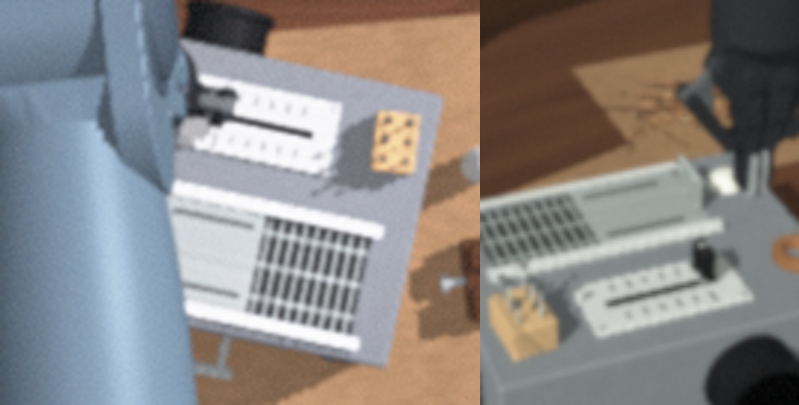

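The top view (left half) shows the grille uncovered from about (255,215) to (370,345), and the lever is still at off. The finger is to its left. Descending beside the lever.

>>> move_arm --pt "-0.005 0 0.08 0" --pt "0 0 0.1 0" --pt "0 0 0.08 0" --pt "0 0 0.04 0" --pt "0 0 0 0" --pt "0 0 0 0"

```text
t: 9.75
tcp_pos: [0.6434, 0.1355, 0.1281]
tool_rot: [0.334, 3.123, 0.0]
ft_force: [-0.0, -0.1, 0.3]
gripper_width: -0.0002
finger_force: 0.0
```

>>> move_arm --pt "0 -0.02 0 0" --pt "0 -0.02 0 0" --pt "0 -0.015 0 0" --pt "0 -0.01 0 0" --pt "0 -0.005 0 0" --pt "0 0 0 0"

```text
t: 10.35
tcp_pos: [0.6402, 0.1215, 0.1273]
tool_rot: [-0.335, -3.124, -0.0]
ft_force: [0.1, 0.2, 0.8]
gripper_width: -0.0001
finger_force: 0.0
```

```bash
python3 -c "
from h import *
plan(62,53.6,127)"
```

```text
own [62.8 57.9] z 127.3 tool shift frac [ 0.0038 -0.0214  0.0016] turn frac 0.0011 F own [0.  0.2] 0.8 t 10.35
```

Now 1 mm steps, watching the force for contact.

>>> move_arm --pt "0 -0.005 0 0" --pt "0 -0.005 0 0" --pt "0 0 0 0"

```text
t: 10.65
tcp_pos: [0.6399, 0.1197, 0.1273]
tool_rot: [0.334, 3.124, 0.0]
ft_force: [0.2, -0.1, -0.3]
gripper_width: -0.0002
finger_force: 0.0
```

>>> move_arm --pt "0 -0.005 0 0" --pt "0 0 0 0"

```text
t: 10.85
tcp_pos: [0.6396, 0.1187, 0.1273]
tool_rot: [-0.334, -3.124, -0.0]
ft_force: [0.4, 0.1, -0.1]
gripper_width: 0.0003
finger_force: 0.0
```

>>> move_arm --pt "0 -0.005 0 0" --pt "0 0 0 0"

```text
t: 11.05
tcp_pos: [0.6394, 0.1177, 0.1273]
tool_rot: [-0.334, -3.124, 0.0]
ft_force: [0.8, -0.3, 0.2]
gripper_width: -0.0
finger_force: 0.0
```

>>> move_arm --pt "0 -0.005 0 0" --pt "0 0 0 0"

```text
t: 11.25
tcp_pos: [0.6393, 0.1172, 0.1273]
tool_rot: [0.334, 3.124, 0.002]
ft_force: [-0.5, 2.5, 0.3]
gripper_width: -0.0001
finger_force: 0.9
```

```bash
python3 -c "
from h import *
plan(62,53.6,127)"
```

```text
own [62.7 53.5] z 127.3 tool shift frac [0.0036 0.0005 0.0017] turn frac 0.0012 F own [-1.1  2.3] 0.3 t 11.25
```

Contact is at own y = 53.5 (predicted 53.6). Pushing to the first ridge.

>>> move_arm --pt "0 -0.005 0 0" --pt "0 -0.005 0 0" --pt "0 0 0 0"

```text
t: 11.55
tcp_pos: [0.6388, 0.1151, 0.1273]
tool_rot: [0.334, 3.124, 0.001]
ft_force: [1.6, 3.0, 0.5]
gripper_width: -0.0001
finger_force: 1.5
```

>>> move_arm --pt "0 -0.005 0 0" --pt "0 -0.005 0 0" --pt "0 0 0 0"

```text
t: 11.85
tcp_pos: [0.6382, 0.1122, 0.1273]
tool_rot: [-0.335, -3.124, 0.002]
ft_force: [-0.0, 0.3, 0.1]
gripper_width: 0.0002
finger_force: 0.5
```

>>> move_arm --pt "0 -0.005 0 0" --pt "0 -0.005 0 0" --pt "0 0 0 0"

```text
t: 12.15
tcp_pos: [0.6378, 0.1102, 0.1272]
tool_rot: [-0.335, -3.124, 0.002]
ft_force: [-0.1, 0.5, -0.7]
gripper_width: -0.0002
finger_force: 0.0
```

```bash
python3 -c "
from h import *
plan(62,45,127)"
```

```text
own [62.8 46.4] z 127.2 tool shift frac [ 0.0042 -0.0067  0.0012] turn frac 0.001 F own [-0.2  0.4] -0.7 t 12.15
```

>>> move_arm --pt "0 -0.01 0 0" --pt "0 -0.01 0 0" --pt "0 -0.005 0 0" --pt "0 -0.005 0 0" --pt "0 0 0 0"

```text
t: 12.65
tcp_pos: [0.6367, 0.1049, 0.1273]
tool_rot: [0.335, 3.124, -0.0]
ft_force: [-0.4, 0.0, 0.4]
gripper_width: 0.0
finger_force: 0.0
```

>>> move_arm --pt "0 -0.005 0 0" --pt "0 0 0 0"

```text
t: 12.85
tcp_pos: [0.6364, 0.104, 0.1273]
tool_rot: [0.334, 3.124, 0.0]
ft_force: [0.5, 0.3, 1.0]
gripper_width: -0.0001
finger_force: 0.0
```

>>> move_arm --pt "0 -0.005 0 0" --pt "0 0 0 0"

```text
t: 13.05
tcp_pos: [0.6363, 0.1035, 0.1273]
tool_rot: [0.334, 3.124, 0.002]
ft_force: [0.7, 2.0, 0.2]
gripper_width: -0.0
finger_force: 0.8
```

```bash
python3 -c "
from h import *
plan(62,32,127)"
```

```text
own [62.8 39.5] z 127.3 tool shift frac [ 0.004  -0.0374  0.0016] turn frac 0.0013 F own [0.2 2.1] 0.2 t 13.05
```

Contact again at 39.5, so the lever is in the first seat. Next ridge.

>>> move_arm --pt "0 -0.005 0 0" --pt "0 -0.005 0 0" --pt "0 -0.005 0 0" --pt "0 -0.005 0 0" --pt "0 -0.005 0 0" --pt "0 0 0 0"

```text
t: 13.65
tcp_pos: [0.635, 0.0973, 0.1273]
tool_rot: [-0.335, -3.123, 0.002]
ft_force: [-0.4, -0.5, 0.6]
gripper_width: -0.0001
finger_force: 0.1
```

>>> move_arm --pt "0 -0.005 0 0" --pt "0 0 0 0"

```text
t: 13.85
tcp_pos: [0.6349, 0.0966, 0.1273]
tool_rot: [-0.335, -3.124, 0.001]
ft_force: [-0.2, -0.1, 0.0]
gripper_width: 0.0
finger_force: 0.0
```

```bash
python3 -c "
from h import *
plan(62,32,127)"
```

```text
own [62.9 32.4] z 127.3 tool shift frac [ 0.0046 -0.0022  0.0014] turn frac 0.001 F own [-0.2 -0.2] 0.0 t 13.85
```

>>> move_arm --pt "0 -0.01 0 0" --pt "0 -0.01 0 0" --pt "0 -0.005 0 0" --pt "0 0 0 0"

```text
t: 14.25
tcp_pos: [0.6339, 0.0921, 0.1273]
tool_rot: [-0.335, -3.124, 0.0]
ft_force: [0.9, 0.4, -1.1]
gripper_width: 0.0002
finger_force: 0.0
```

>>> move_arm --pt "0 -0.005 0 0" --pt "0 0 0 0"

```text
t: 14.45
tcp_pos: [0.6337, 0.0913, 0.1273]
tool_rot: [0.334, 3.124, 0.0]
ft_force: [-0.9, -0.2, 0.4]
gripper_width: 0.0001
finger_force: 0.0
```

>>> move_arm --pt "0 -0.005 0 0" --pt "0 0 0 0"

```text
t: 14.65
tcp_pos: [0.6335, 0.0904, 0.1273]
tool_rot: [0.334, 3.124, 0.0]
ft_force: [-0.2, -0.2, 0.4]
gripper_width: -0.0003
finger_force: 0.0
```

```bash
python3 -c "
from h import *
plan(62,19,127)"
```

```text
own [62.9 26. ] z 127.3 tool shift frac [ 0.0044 -0.0351  0.0016] turn frac 0.0012 F own [-0.2 -0.2] 0.4 t 14.65
```

>>> move_arm --pt "0 -0.005 0 0" --pt "0 0 0 0"

```text
t: 14.85
tcp_pos: [0.6334, 0.0898, 0.1273]
tool_rot: [0.334, 3.124, 0.002]
ft_force: [0.8, 1.7, -0.2]
gripper_width: -0.0002
finger_force: 0.9
```

>>> move_arm --pt "0 -0.005 0 0" --pt "0 -0.005 0 0" --pt "0 -0.005 0 0" --pt "0 -0.005 0 0" --pt "0 0 0 0"

```text
t: 15.35
tcp_pos: [0.6323, 0.0848, 0.1273]
tool_rot: [-0.335, -3.124, 0.002]
ft_force: [0.4, 1.6, -0.7]
gripper_width: 0.0
finger_force: 0.5
```

>>> move_arm --pt "0 -0.005 0 0" --pt "0 0 0 0"

```text
t: 15.55
tcp_pos: [0.6321, 0.0839, 0.1273]
tool_rot: [-0.335, -3.124, 0.002]
ft_force: [0.7, -0.3, 0.2]
gripper_width: 0.0001
finger_force: 0.2
```

```bash
python3 -c "
from h import *
plan(62,19,127)"
```

```text
own [62.9 19.4] z 127.3 tool shift frac [ 0.0043 -0.0019  0.0014] turn frac 0.001 F own [ 0.7 -0.2] 0.2 t 15.55
```

>>> move_arm --pt "0 -0.005 0 0" --pt "0 -0.005 0 0" --pt "0 -0.005 0 0" --pt "0 0 0 0" --pt "0 0 0 0"

```text
t: 16.05
tcp_pos: [0.6316, 0.0814, 0.1273]
tool_rot: [0.335, 3.124, -0.0]
ft_force: [-0.1, -0.1, -0.3]
gripper_width: -0.0002
finger_force: 0.0
```

```bash
python3 -c "
from h import *
plan(62,13,127)"
```

```text
own [62.9 16.9] z 127.3 tool shift frac [ 0.0048 -0.0194  0.0015] turn frac 0.0011 F own [-0.1 -0.1] -0.3 t 16.05
```

The finger is free at d = 36.7 mm, so the lever has jumped into the third seat. Backing off, lifting and clearing the view.

>>> move_arm --pt "0 0.03 0 0" --pt "0 0.06 0 0" --pt "0 0.03 -0.1 0" --pt "0 0 -0.2 0" --pt "0 0 -0.2 0" --pt "0 0 0 0"

```text
t: 16.65
tcp_pos: [0.6401, 0.1066, 0.2341]
tool_rot: [0.331, 3.113, 0.004]
ft_force: [1.5, -0.0, 0.2]
gripper_width: 0.0004
finger_force: 0.0
```

>>> move_arm --pt "0.05 0.1 0 0" --pt "0.1 0.14 0 0" --pt "0.1 0.14 0 0" --pt "0.1 0.14 0 0" --pt "0.1 0.14 0 0" --pt "0.1 0.14 0 0" --pt "0.1 0.14 0 0" --pt "0.05 0.1 0 0" --pt "0 0.05 0 0" --pt "0 0 0 0" --pt "0 0 0 0"

```text
t: 17.75
tcp_pos: [0.5464, 0.3473, 0.2269]
tool_rot: [-0.335, -3.124, 0.001]
ft_force: [0.1, 0.1, -0.8]
gripper_width: -0.0001
finger_force: 0.0
```

```bash
python3 -c "
from h import *
from rig import grab_frame
f=grab_frame('top')[165:300,170:330]
cv2.imwrite('pics/c5.png',cv2.resize(f,None,fx=4.4,fy=4.4,interpolation=cv2.INTER_CUBIC))
c=lambda L:(np.float64(L)+.5)/4.4-.5+np.array([170,165])
p=camera_params('top');K=np.array([[p['fx'],0,p['cx']],[0,p['fy'],p['cy']],[0,0,1.]])
for n,q in dict(lever3=(62,-7,148),lever2=(62,7,148),lip=(-55,75,142),plateR=(-55,-23,114)).items():
    X=np.r_[O+RB@np.array(q[:2])/1e3,q[2]/1e3]
    u=cv2.projectPoints(X[None],cv2.Rodrigues(p['R'])[0],p['t'],K,p['dist_coeffs'])[0].ravel()
    print(n,((u-[170,165]+.5)*4.4-.5).round(0))
"
```

```text
lever3 [393. 180.]
lever2 [368. 175.]
lip [209. 353.]
plateR [380. 386.]
```

View pics/c5.png

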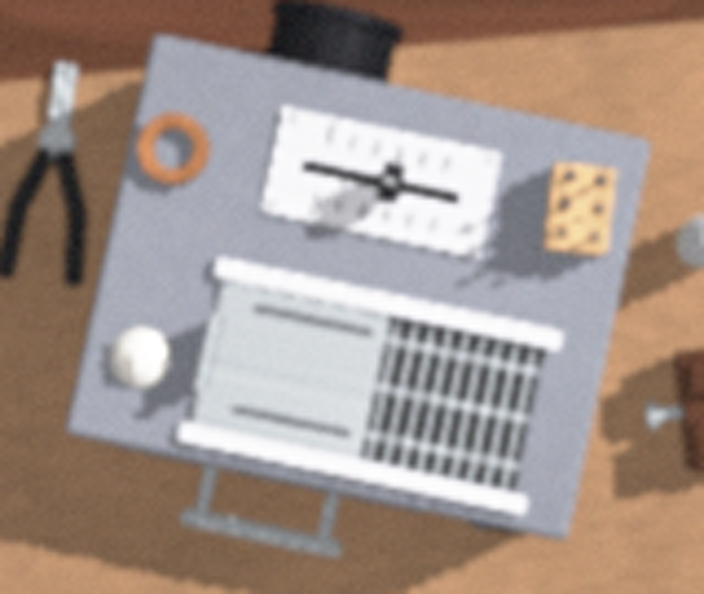

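The lever is at (393,178), against a predicted (393,180) for the third click. The lip is at about (207,352), against (209,353) at the open stop, and every loose thing in view is where it was. Handing in.

```bash
python3 -c "
from rig import robot
print(robot.finish_job())"
```

```text
the job is handed in; nothing more can be done
None
```

The shutter is at its open stop and the speed lever is seated in the third click. The hand is clear and the loose things in the final picture (box top and close by) are where they started; the job is handed in, but no verdict came back.

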